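Turn a welded base plate a quarter turn round the jig post and seat it

ROBOT

A 7-joint arm with a two-finger parallel gripper is mounted at the origin on the work surface. World frame = base frame: x ahead of the robot, y to its left, z up, the work surface at z = 0. Lengths are in m, angles in rad, forces in N, time in s.
With the tool pointing down it reaches from about 0.425 to 0.875 m from the base axis. Payload 4.7 kg.
Tool frame: the origin (TCP) lies midway between the tips of the shut fingers; the grasp point (between the pads) lies 19 mm behind it; z points along the fingers, y is the direction in which the jaws open and shut (so a half turn about z gives the same grasp; the last joint's range is limited). The gripper opens to 87 mm and grips with 3 to 60 N. Pads are 19 mm wide; open, the fingers measure 117 mm over their backs; the gripper's body (75 mm by 190 mm) begins 51 mm behind the grasp point.
Start: joints at [1.186, 0.321, -0.07, 1.45, 0.023, 1.371, -0.057], TCP at [0.252, -0.599, 0.223] pointing down, gripper open.
Joint ranges: [-2.86, 2.86], [-0.3, 2.09], [-1.38, 1.24], [0.06, 2.45], [-1.56, 4.7], [0.09, 2.05], [-2.69, 2.69]. Speed limits (rad/s): [2.57, 2.57, 3.14, 3.14, 3.14, 3.14, 3.14].

INTERFACE

Orientations are given as a unit quaternion [x, y, z, w].
In Python, from bench import r, eyes, ticket gives the robot as it stands. The module is installed in compiled form; this text tells all that it offers.
- The arm moves only by the tool play_rows, never from a script. Its argument "steps" is a list of rows, each a list of 5 numbers: the shift along the tool's x, y, z in units of 40 mm (1.0 is 40 mm), then the turn about the tool's z in degrees, then the closure, from 0 (fully open) to 1 (shut). A call has 1 to 10 rows; each row is the pose to reach, as a shift and turn from the pose commanded when the call began, along the tool's axes at that moment; what a row does not reach only later rows make up. A row lasts 1/12 s, in which the tool goes at most 41.7 mm and 7.16 degrees, less where a joint would pass 70% of its speed; a pose out of reach is approached as far as the arm can. A call with a gripper value outside its range is refused whole. The fingers move at their own pace and stop on an object; "force" is the grip in N (left out, the last holds). Time passes only in rows, so rows that repeat a pose let the fingers close. It gives the time, the measured TCP pose, the force and the opening at its end, in the units of the state.
- r.state(): the state, without advancing time (a new reading comes with each control period).
- eyes.snapshot(name): name is "scene" or "top" or "wrist"; returns the picture (384x512x3 uint8, blue, green, red); there is no depth.
- eyes.calibration(name): a dict with "camera_matrix" (3x3 intrinsics, pixels), "extrinsics" (4x4, takes a point from world to camera coordinates); the wrist camera has in their place "mount" (4x4, takes a point from camera to tool coordinates, whose origin is the TCP and whose axes are the flange's). Camera axes: x right, y up, looking along -z (the intrinsics and any distortion apply to the point x, -y, -z); pixel columns grow to the right and rows downward; lengths in m; the calibration is good to about 2 mm. A picture is of the moment at which its call begins: read the wrist's pose just before it. calibration takes no time and is no camera call.
- ticket.sign_off(): hands the job in, once; it reports no verdict.
The state is a dict: "time_s": time; "q": joint angles; "joint_velocities": joint speeds; "effort": joint torques, N m; "position": TCP position; "eef_rot": TCP orientation; "wrist_force": force on the tool from outside, world axes, zero at the start; "torque": the same for the moment, N m; "grip_width": opening from 0.0 (shut) to 1.0 (fully open).
Only numpy, scipy, OpenCV 4.12 (cv2) and the standard library are available. Lean on these libraries where they do the work, as an engineer would, in place of code of your own. Each camera call takes 0.05 s, during which the arm holds its last target.

TASK

The square aluminium plate has just been welded along its yellow-striped side. Push it against the brass post of the welding jig so that it turns a quarter turn clockwise (seen from above) round the post, then press it home against the blue fence with about 10 N for a moment, so that the striped side lies flush along the fence and the next side touches the post. The jig is only lightly held: press gently, never over 25 N on post or fence, leave the magnet, tin and tube where they are, and move clear.

Things in the scene. Friction and masses are not known exactly. Their poses are not given: they have to be found in the camera images.
- jig: Welding jig fixed on the bench: a brass post and a blue fence joined by a grey strap (strap 6 mm thick, from the post to the fence, x -15 to +100 mm, y -33 to +1 mm). Origin on the bench at the axis of the post. Its x axis points from the post square to the fence, its y axis runs along the fence on the side where the plate is to lie, z up.
- post: Brass round post of the jig, 25 mm in diameter, 45 mm high, fixed; origin at its axis on the bench, axes as the jig's. It must never be loaded above 25 N.
- fence: Blue angle-iron fence, fixed; origin and axes are those of the jig. Its upright face towards the post lies at x = +95 mm, runs from y = -35 to +145 mm, 32 mm high (upright 10 mm thick, foot to x = 133 mm). Never load it above 25 N.
- plate: Loose square aluminium plate, 110 x 110 x 16 mm, 0.4 to 0.6 kg, flat on the bench; sliding takes 2 to 8 N. Origin: centre of underside. Its yellow-striped side is +y. At the start its axes are within 0.2 rad of the jig's, its centre at jig x -145 to -90, y 12 to 32 mm. When done, its +y axis lies along the jig's +x, its +x side on the post, its centre at jig x 40, y 67.5 mm.
- plate_bead (a point): Middle of the welded, yellow-striped (+y) side face of the plate, half-way up (8 mm above the bench); axes as the plate's.
- magnet: Bystander: red holding magnet with a bright edge, 70 x 45 x 18 mm, origin under its centre. Leave alone.
- tin: Bystander: round jar with a steel cap, 48 mm across, 50 mm high, origin under its centre. Leave alone.
- tube: Bystander: offcut of square steel tube, 90 x 30 x 30 mm, origin under its centre. Leave alone.

How it is judged:
On the way, in this order (a step that is already met when the one before it is completed fails the run):
1. the plate is part-way through its turn (0.6 to 1.3 rad from the jig's axes) while it bears on the post with over 0.5 N (angle between the x axis of plate and the x axis of jig, either way round between 0.6 and 1.3 rad and contact force between plate and post above 0.5 N), for 0.1 s.
2. the striped side is at the fence within 3 mm and pressed on it with over 6 N for 0.3 s (x of plate_bead in the frame of jig above 0.092 m and contact force between plate and fence above 6 N), for 0.3 s.
At the end, for the whole second after the job is handed in: The plate lies flat and still on the bench, its yellow-striped side facing the fence with a gap under 2.5 mm and parallel within 2 degrees, its next side within 3 mm of the post (x of plate_bead in the frame of jig above 0.0925 m and y of plate_bead in the frame of jig between 0.06 and 0.0705 m and angle between the y axis of plate and the x axis of jig, either way round below 0.035 rad and height (world z) of plate below 0.004 m and angle between plate's own z axis and vertical below 0.03 rad and linear speed of plate below 0.01 m/s); the robot touches nothing.
It fails at once if the post is loaded above 25 N (contact force between plate and post above 25 N).
It fails at once if the fence is loaded above 25 N (contact force between plate and fence above 25 N).
It fails at once if the robot itself pushes the jig with over 25 N (contact force between any of the arm, the fingers and jig above 25 N).
It fails at once if the plate is tipped or lifted (angle between plate's own z axis and vertical above 0.15 rad or height (world z) of plate above 0.015 m).
It fails at once if the magnet, tin or tube is moved over 15 mm (distance of any of magnet, tin, tube from where it was at the start of the episode above 0.015 m).
It also fails if it takes over 72 s, if anything falls off the work surface, if the arm or the gripper's body presses on something with over 40 N, if the wrist force passes 120 N, or if a joint passes its speed limit or range.

## Working session

There is one attempt and no reset: what is moved stays moved. The work goes in short steps, Python scripts to look and compute and a tool call to move; the robot and the scene stay as the last step left them, time stands still between calls to the robot, and variables do not carry over. Pictures are saved under pics/ and viewed, and the job is handed in when it is done.

Besides the shell and the picture viewer there is one more tool, called after ">>>" by a JSON object that holds its "op" and its "data", one argument or row to a line. play_rows: Moves the arm, as the interface text tells. Its arguments: {"type":"object","properties":{"steps":{"type":"array"},"force":{"type":"number"}},"required":["steps"]}

```bash
mkdir -p pics
python3 - <<'E'
from bench import r,eyes,ticket
import cv2,numpy as np
np.set_printoptions(precision=4,suppress=True)
print(r.state())
for n in ["scene","top","wrist"]:
    c=eyes.calibration(n); print(n,c)
    im=eyes.snapshot(n); cv2.imwrite(f"pics/{n}0.png",im)
E
```

```text
{'time_s': 0.0, 'q': array([ 1.1861,  0.3218, -0.0701,  1.4517,  0.0226,  1.3708, -0.0569]), 'joint_velocities': array([ 0.0006, -0.0003,  0.0009,  0.0011,  0.0001,  0.0004,  0.0013]), 'effort': array([ -0.0001, -49.1281,  -0.4041, -31.2526,  -0.0639,   0.0435,
         0.0002]), 'position': array([ 0.2521, -0.5985,  0.2215]), 'eef_rot': array([ 0.9802,  0.1981, -0.0002, -0.0009]), 'wrist_force': array([ 0.296 , -0.3322, -0.0405]), 'torque': array([-0.0278,  0.023 , -0.0108]), 'grip_width': 1.0035629054744726}
scene {'camera_matrix': array([[457.2702,   0.    , 253.0854],
       [  0.    , 457.2702, 192.0811],
       [  0.    ,   0.    ,   1.    ]]), 'extrinsics': array([[-0.229 ,  0.9733,  0.0178,  0.1164],
       [-0.6628, -0.1693,  0.7294,  0.4142],
       [ 0.7129,  0.1552,  0.6838, -1.3339],
       [ 0.    ,  0.    ,  0.    ,  1.    ]])}
top {'camera_matrix': array([[489.2034,   0.    , 254.4642],
       [  0.    , 489.2034, 191.2194],
       [  0.    ,   0.    ,   1.    ]]), 'extrinsics': array([[ 0.0205, -0.9995, -0.026 ,  0.0462],
       [ 0.9921,  0.0171,  0.1244, -0.6756],
       [-0.1239, -0.0284,  0.9919, -0.852 ],
       [ 0.    ,  0.    ,  0.    ,  1.    ]])}
wrist {'camera_matrix': array([[308.4997,   0.    , 253.1597],
       [  0.    , 308.4997, 188.4628],
       [  0.    ,   0.    ,   1.    ]]), 'mount': array([[-0.    ,  0.9603,  0.2791,  0.0763],
       [ 1.    ,  0.0004, -0.0014,  0.0015],
       [-0.0014,  0.2791, -0.9603, -0.161 ],
       [ 0.    ,  0.    ,  0.    ,  1.    ]])}
```

View pics/top0.png

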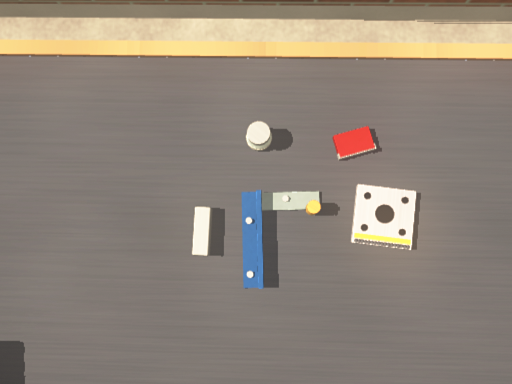

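View pics/scene0.png

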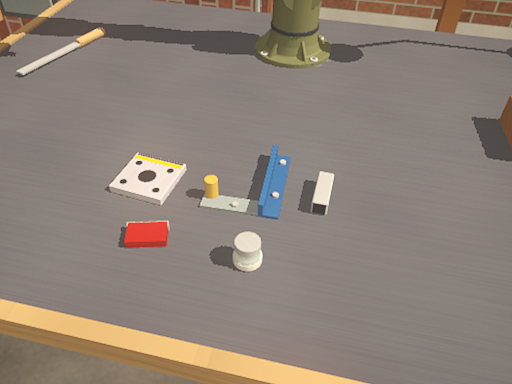

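View pics/wrist0.png

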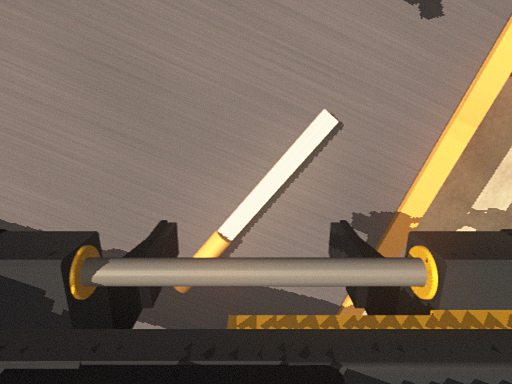

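The top view shows the plate at about (384,216) with its stripe at the lower side, and the post cap at (313,207). The fence is the blue bar at x 243–263, the tin is at (259,136), the magnet at (355,143) and the tube at (202,231). Next I'll measure these.

```bash
cat > h.py <<'E'
import numpy as np,cv2
from bench import r,eyes,ticket
np.set_printoptions(precision=4,suppress=True)
def ray(name,px):
    c=eyes.calibration(name);K=c["camera_matrix"];E=c["extrinsics"]
    R,t=E[:3,:3],E[:3,3]; px=np.atleast_2d(np.asarray(px,float))
    d=np.c_[(px[:,0]-K[0,2])/K[0,0],-(px[:,1]-K[1,2])/K[1,1],-np.ones(len(px))]
    return -R.T@t, d@R
def cast(name,px,z):
    o,d=ray(name,px); s=(z-o[2])/d[:,2]; return (o+d*s[:,None])[:,:2]
def proj(name,P):
    c=eyes.calibration(name);K=c["camera_matrix"];E=c["extrinsics"]
    p=np.atleast_2d(P)@E[:3,:3].T+E[:3,3]
    return np.c_[K[0,0]*p[:,0]/-p[:,2]+K[0,2],K[1,1]*-p[:,1]/-p[:,2]+K[1,2]]
def big(m):
    cs,_=cv2.findContours(m,cv2.RETR_EXTERNAL,cv2.CHAIN_APPROX_NONE)
    return max(cs,key=cv2.contourArea)
E
python3 - <<'E'
import cv2,numpy as np
im=cv2.imread('pics/top0.png')
c=cv2.resize(im[110:310,180:440],None,fx=3,fy=3,interpolation=cv2.INTER_NEAREST)
cv2.imwrite('pics/topz.png',c)
s=cv2.imread('pics/scene0.png')
cv2.imwrite('pics/scz.png',cv2.resize(s[130:290,90:350],None,fx=3,fy=3,interpolation=cv2.INTER_NEAREST))
hsv=cv2.cvtColor(im,cv2.COLOR_BGR2HSV)
for p in [(313,207),(250,240),(375,200),(380,238),(355,143),(290,195),(262,240),(380,245)]: print(p,hsv[p[1],p[0]])
E
```

```text
(313, 207) [ 26 131 255]
(250, 240) [106 139 183]
(375, 200) [ 19  14 253]
(380, 238) [ 29 149 255]
(355, 143) [  2 188 242]
(290, 195) [ 34  27 226]
(262, 240) [107  87  97]
(380, 245) [ 14  45 210]
```

View pics/topz.png

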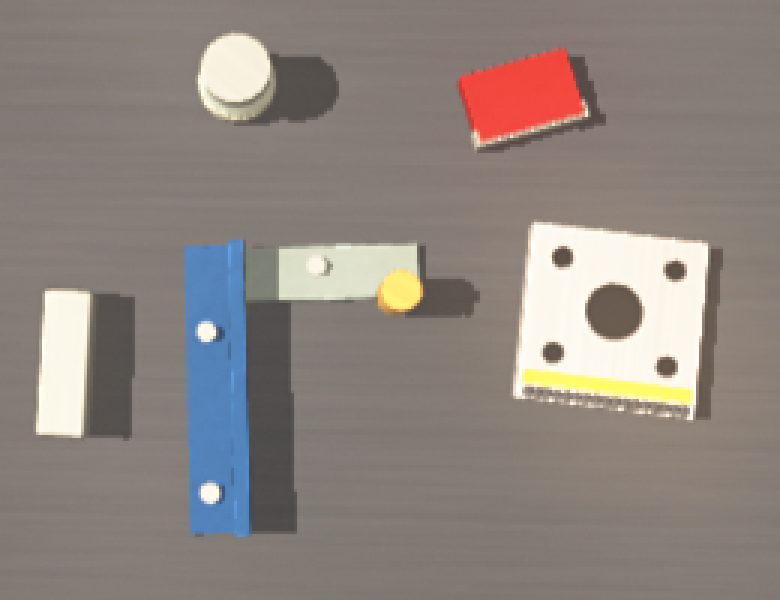

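View pics/scz.png

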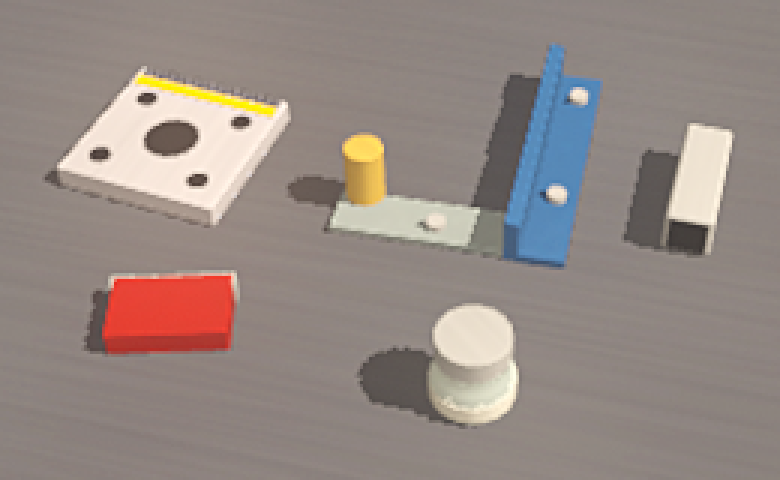

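```bash
cat > meas.py <<'E'
from h import *
def holes(im,name="top",roi=None):
    hsv=cv2.cvtColor(im,cv2.COLOR_BGR2HSV)
    m=((hsv[...,1]<60)&(hsv[...,2]>200)).astype(np.uint8)*255
    m|=((hsv[...,0]>25)&(hsv[...,0]<34)&(hsv[...,1]>60)&(hsv[...,2]>200)).astype(np.uint8)*255
    cs,hh=cv2.findContours(m,cv2.RETR_CCOMP,cv2.CHAIN_APPROX_NONE)
    i=max(range(len(cs)),key=lambda k:cv2.contourArea(cs[k]) if hh[0][k][3]<0 else 0)
    hs=[]
    g=(255-hsv[...,2]).astype(float)
    for k in range(len(cs)):
        if hh[0][k][3]==i and cv2.contourArea(cs[k])>8:
            mm=np.zeros(m.shape,np.uint8);cv2.drawContours(mm,cs,k,255,-1)
            mm=cv2.dilate(mm,np.ones((3,3)))
            w=g*(mm>0); yy,xx=np.mgrid[:w.shape[0],:w.shape[1]]
            hs.append(((w*xx).sum()/w.sum(),(w*yy).sum()/w.sum(),cv2.contourArea(cs[k])))
    hs.sort(key=lambda a:-a[2])
    return cs[i],hs
E
python3 - <<'E'
from meas import *
im=cv2.imread('pics/top0.png');hsv=cv2.cvtColor(im,cv2.COLOR_BGR2HSV)
c,hs=holes(im); print(np.array(hs))
P=cast("top",np.array(hs)[:,:2],0.016);print(P)
print('rect',cv2.minAreaRect(c), cast("top",cv2.boxPoints(cv2.minAreaRect(c)),0.016))
m=((hsv[...,0]>15)&(hsv[...,0]<34)&(hsv[...,1]>90)&(hsv[...,2]>120)).astype(np.uint8)*255
m[:, :295]=0;m[:,335:]=0;m[:190]=0
k=big(m); 
m2=m&(hsv[...,2]>235).astype(np.uint8)*255
print('post top bright',cv2.minEnclosingCircle(big(m2)),cv2.fitEllipse(big(m2)))
e=cv2.fitEllipse(big(m2)); print('post',cast("top",[e[0]],0.045), 'diam px expected',489*0.025/.8)
b=((hsv[...,0]>98)&(hsv[...,0]<115)&(hsv[...,1]>70)).astype(np.uint8)*255
k=big(b); print(cv2.minAreaRect(k))
for y in range(195,290,8):
    xs=np.where(b[y]>0)[0]; print(y,xs.min(),xs.max(),hsv[y,258:266].tolist()) if y in(195,243) else print(y,xs.min(),xs.max())
# scene post
im=cv2.imread('pics/scene0.png');h2=cv2.cvtColor(im,cv2.COLOR_BGR2HSV)
m=((h2[...,0]>15)&(h2[...,0]<34)&(h2[...,1]>90)&(h2[...,2]>100)).astype(np.uint8)*255
m[:170]=0;m[205:]=0;m[:,:200]=0;m[:,222:]=0
k=big(m);print('scene post',cv2.boundingRect(k))
E
```

```text
[[384.2636 213.3881 314.5   ]
 [367.0691 195.2666  52.5   ]
 [401.7522 231.7765  51.5   ]
 [363.8578 227.0574  51.    ]
 [404.5884 199.7848  51.    ]]
[[ 0.6406 -0.1828]
 [ 0.674  -0.1512]
 [ 0.6071 -0.2145]
 [ 0.6145 -0.1448]
 [ 0.6667 -0.2207]]
rect ((383.53411865234375, 216.20989990234375), (61.51691436767578, 59.180091857910156), 6.709837436676025) [[ 0.5863 -0.1182]
 [ 0.6964 -0.1316]
 [ 0.6848 -0.245 ]
 [ 0.5754 -0.2302]]
post top bright ((312.69232177734375, 206.0), 6.9848551750183105) ((312.8685302734375, 206.17532348632812), (12.269783020019531, 13.266337394714355), 71.4184341430664)
post [[ 0.6489 -0.0476]] diam px expected 15.281250000000002
((252.11106872558594, 239.16400146484375), (98.11504364013672, 20.446582794189453), 88.63607025146484)
195 242 260 [[106, 139, 191], [107, 139, 192], [106, 136, 185], [102, 40, 108], [33, 24, 125], [35, 22, 127], [38, 24, 127], [35, 22, 126]]
203 242 261
211 242 261
219 242 261
227 242 261
235 242 262
243 242 262 [[106, 143, 191], [106, 142, 188], [105, 142, 189], [106, 143, 185], [106, 98, 109], [170, 10, 80], [0, 10, 80], [170, 10, 80]]
251 243 262
259 243 262
267 243 263
275 243 263
283 243 263
scene post (204, 175, 15, 24)
```

Run:
```python
from meas import *
im=cv2.imread('pics/top0.png');hsv=cv2.cvtColor(im,cv2.COLOR_BGR2HSV)
b=((hsv[...,0]>98)&(hsv[...,0]<115)&(hsv[...,1]>70)).astype(np.uint8)*255
ys=np.arange(194,287); xe=np.array([np.where(b[y]>0)[0].max()+.6 for y in ys])
vx,vy,x0,y0=cv2.fitLine(np.c_[xe,ys].astype(np.float32),cv2.DIST_HUBER,0,.01,.01).ravel()
ps=[[x0+(y-y0)*vx/vy,y] for y in (192,288)]
F=cast("top",ps,.032);print('fence edge',F, np.linalg.norm(F[1]-F[0]))
d=(F[1]-F[0])/np.linalg.norm(F[1]-F[0]); n=np.array([d[1],-d[0]])
post=np.array([.6489,-.0476]); print('jig y axis',d,'dist post-fence',(F[0]-post)@n, 'n',n, 'y of ends',(F-post)@d)
# strap end
# plate silhouette quad in both views
for name,f in (("top",'pics/top0.png'),("scene",'pics/scene0.png')):
    im=cv2.imread(f); c,hs=holes(im)
    print(name,cv2.contourArea(c),'holes',cast(name,np.array(hs)[:5,:2],.016).tolist())
    hull=cv2.convexHull(c); ap=cv2.approxPolyDP(hull,3,True)[:,0]; print(ap.tolist())
    print(cast(name,ap,.016), cast(name,ap,.0))
# post in scene view: top ellipse
P=np.array([[.6489,-.0476,.045],[.6489,-.0476,0.006]]);print(proj("scene",P))
```

```text
fence edge [[0.6747 0.0473]
 [0.5002 0.0388]] 0.17476266721305228
jig y axis [-0.9988 -0.0489] dist post-fence 0.09357054904319471 n [-0.0489  0.9988] y of ends [-0.0305  0.1443]
top 3214.0 holes [[0.6405889423162643, -0.1827593284025652], [0.6739941522840225, -0.15121800931889037], [0.6070663629571963, -0.21448738159252048], [0.6144533494815481, -0.14481763920255533], [0.6667225590452722, -0.22072985088982816]]
[[358, 184], [415, 191], [410, 249], [351, 241]]
[[ 0.695  -0.1345]
 [ 0.6836 -0.2403]
 [ 0.5757 -0.229 ]
 [ 0.5882 -0.121 ]] [[ 0.6973 -0.1374]
 [ 0.6857 -0.2451]
 [ 0.5759 -0.2336]
 [ 0.5886 -0.1237]]
scene 2021.0 holes [[0.640834575445476, -0.18309773424347922], [0.6667458293702869, -0.22102633232071886], [0.6741930165326538, -0.15135375077538923], [0.614377997009205, -0.14497704736894415], [0.6069590596418528, -0.21472455895798845]]
[[137, 153], [185, 164], [186, 169], [161, 204], [109, 185]]
[[ 0.5795 -0.2301]
 [ 0.5884 -0.1225]
 [ 0.6027 -0.1154]
 [ 0.7079 -0.1266]
 [ 0.6839 -0.2415]] [[ 0.5613 -0.2408]
 [ 0.5705 -0.1302]
 [ 0.5851 -0.1229]
 [ 0.6932 -0.1345]
 [ 0.6686 -0.2525]]
[[211.1412 178.5734]
 [212.057  193.8596]]
```

The holes agree in both views to 0.2 mm. The plate outline puts its centre at (0.636, -0.182), heading 1.464 rad. The post is at (0.649, -0.048), and the jig's x axis is (-0.049, 0.999). I'll straddle the plate's (-x,-y) corner with half-closed fingers and swing it round the post.

>>> {"op": "play_rows", "data": {
  "steps": [
    [0.9, -0.22, 0, -7, 0.545],
    [1.8, -0.44, 0, -14, 0.545],
    [2.7, -0.66, 0, -21, 0.545],
    [3.6, -0.88, 0, -28, 0.545],
    [4.5, -1.1, 0, -35, 0.545],
    [5.4, -1.32, 0, -42, 0.545],
    [6.3, -1.54, 0, -49, 0.545],
    [7.2, -1.76, 0, -56, 0.545],
    [8.1, -1.98, 0, -63, 0.545],
    [9.0, -2.2, 0, -70, 0.545]
  ],
  "force": 60
}}

```text
time_s: 0.98
position: [0.551, -0.3769, 0.2223]
eef_rot: [0.687, 0.726, -0.0, -0.0]
wrist_force: [0.3, -0.6, -0.5]
grip_width: 0.465
```

```bash
cat >> h.py <<'E'
from scipy.spatial.transform import Rotation as Ro
O=np.array([.6489,-.0478]);ex=np.array([-.0489,.9988]);ey=np.array([-.9988,-.0489])
def tool():
    s=r.state();R=Ro.from_quat(s["eef_rot"]).as_matrix();return s,np.array(s["position"]),R
def goto(xy,z,head):
    s,p,R=tool(); d=np.array([xy[0],xy[1],z])-p
    h=np.arctan2(R[1,0],R[0,0]); dh=(h-head+np.pi)%(2*np.pi)-np.pi
    print('t',round(s["time_s"],2),'p',p,'head',np.degrees(h),'F',s["wrist_force"],'g',s["grip_width"])
    print('units',R.T@d/.04,'turn',np.degrees(dh))
def cradle(cen,phi,g=.0396,hx=.0095,back=0):
    "TCP for plate centre, heading phi (plate x axis, world)"
    u=np.array([np.cos(phi+np.pi/4),np.sin(phi+np.pi/4)])
    return np.asarray(cen)-u*.055*2**.5-u*(hx-g/2)-u*back, phi+np.pi/4
def final_path(th,s,press=0):
    "plate pose: turned th (neg) from jig, post at local y=s on +x side"
    j=np.arctan2(ex[1],ex[0]);phi=j+th
    px=np.array([np.cos(phi),np.sin(phi)]);py=np.array([-px[1],px[0]])
    return O-px*.0675-py*s,phi
E
python3 -c "
from h import *
goto(*(lambda c:(c[0],.12,c[1]))(cradle([.6357,-.182],1.464,back=.04)))"
```

```text
t 0.98 p [ 0.551  -0.3769  0.2223] head 93.18399235101579 F [ 0.3419 -0.5631 -0.4705] g 0.4646483968406499
units [2.5649 3.9544 2.5568] turn -35.69702885613675
```

>>> {"op": "play_rows", "data": {
  "steps": [
    [0.45, 0.7, 0, -6, 0.545],
    [0.9, 1.4, 0, -12, 0.545],
    [1.4, 2.1, 0.2, -18, 0.545],
    [1.8, 2.8, 0.8, -24, 0.545],
    [2.2, 3.4, 1.4, -30, 0.545],
    [2.56, 3.95, 2.0, -35.7, 0.545],
    [2.56, 3.95, 2.6, -35.7, 0.545],
    [2.56, 3.95, 2.6, -35.7, 0.545]
  ]
}}

```text
time_s: 1.65
position: [0.7003, -0.2642, 0.1111]
eef_rot: [0.432, 0.902, 0.0, -0.006]
wrist_force: [-1.7, -0.6, -0.9]
grip_width: 0.455
```

```bash
python3 -c "
from h import *
c=cradle([.6357,-.182],1.464,back=.04);goto(c[0],.006,c[1])
cv2.imwrite('pics/t1.png',cv2.resize(eyes.snapshot('top')[110:310,300:500],None,fx=3,fy=3))
cv2.imwrite('pics/w1.png',eyes.snapshot('wrist'))"
```

```text
t 1.65 p [ 0.7003 -0.2642  0.1111] head 128.79095355776607 F [-1.6992 -0.6099 -0.8787] g 0.45483130035450237
units [-0.0994  0.0441  2.6254] turn -0.09006764938644919
```

View pics/w1.png

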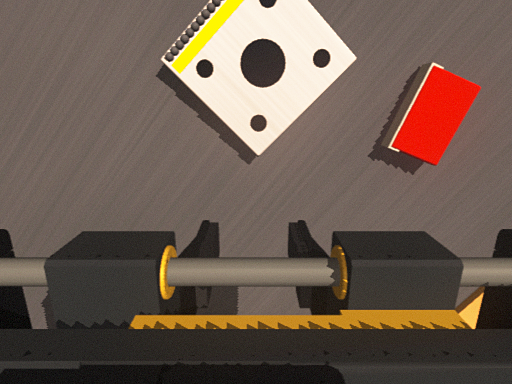

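View pics/t1.png

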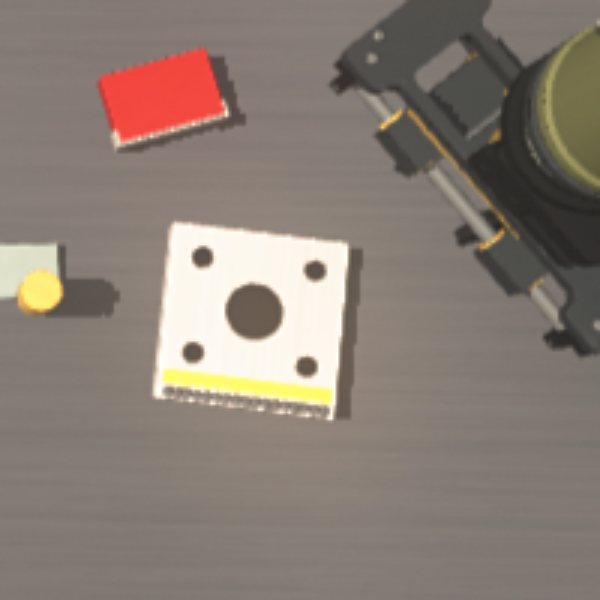

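The wrist view shows the plate's near corner at (263,157), roughly midway between the fingertips at about (215,225) and (292,225). The magnet is well clear. Descending.

>>> {"op": "play_rows", "data": {
  "steps": [
    [-0.05, 0.02, 0.7, 0, 0.545],
    [-0.1, 0.04, 1.4, 0, 0.545],
    [-0.1, 0.04, 2.0, 0, 0.545],
    [-0.1, 0.04, 2.4, 0, 0.545],
    [-0.1, 0.04, 2.6, 0, 0.545],
    [-0.1, 0.04, 2.62, 0, 0.545],
    [0.2, 0.04, 2.62, 0, 0.545],
    [0.4, 0.04, 2.62, 0, 0.545],
    [0.5, 0.04, 2.62, 0, 0.545],
    [0.5, 0.04, 2.62, 0, 0.545]
  ]
}}

```text
time_s: 2.58
position: [0.6921, -0.2503, 0.0157]
eef_rot: [0.433, 0.901, 0.0, 0.001]
wrist_force: [0.4, 0.6, 1.0]
grip_width: 0.457
```

```bash
python3 -c "
from h import *
c=cradle([.6357,-.182],1.464);goto(c[0],.006,c[1])
cv2.imwrite('pics/t2.png',cv2.resize(eyes.snapshot('top')[110:310,300:500],None,fx=3,fy=3))"
```

```text
t 2.58 p [ 0.6921 -0.2503  0.0157] head 128.62726740329373 F [0.4163 0.6044 0.9946] g 0.4570875381978614
units [ 0.5284 -0.028   0.2419] turn -0.2537538038587996
```

View pics/t2.png

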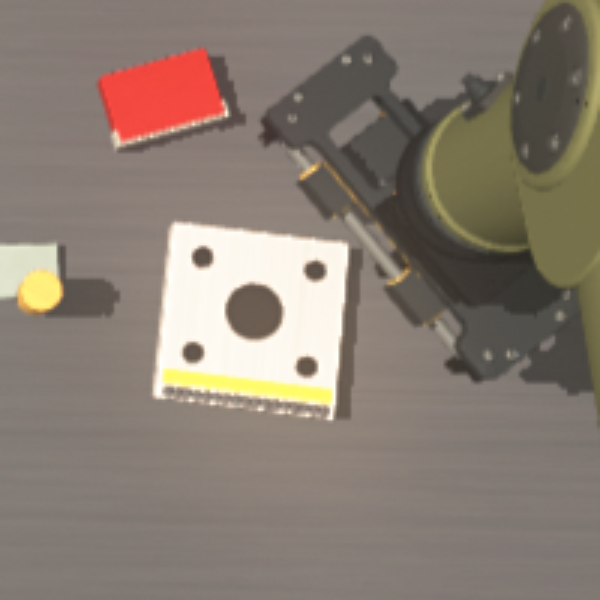

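>>> {"op": "play_rows", "data": {
  "steps": [
    [0.0, 0, 0.1, 0, 0.545],
    [0.05, 0, 0.22, 0, 0.545],
    [0.15, -0.02, 0.24, 0, 0.545],
    [0.25, -0.02, 0.24, 0, 0.545],
    [0.33, -0.02, 0.24, 0, 0.545],
    [0.38, -0.02, 0.24, 0, 0.545],
    [0.38, -0.02, 0.24, 0, 0.545],
    [0.38, -0.02, 0.24, 0, 0.545]
  ]
}}

```text
time_s: 3.3
position: [0.6815, -0.2399, 0.0044]
eef_rot: [0.434, 0.901, -0.0, 0.0]
wrist_force: [-0.2, -0.1, 0.1]
grip_width: 0.454
```

```bash
python3 -c "
from h import *
c=cradle([.6357,-.182],1.464);goto(c[0],.006,c[1])
cv2.imwrite('pics/t3.png',cv2.resize(eyes.snapshot('top')[110:310,300:500],None,fx=3,fy=3))"
```

```text
t 3.3 p [ 0.6815 -0.2399  0.0044] head 128.56504728096692 F [-0.1774 -0.111   0.1422] g 0.4540560467972267
units [ 0.1581  0.0163 -0.04  ] turn -0.3159739261856001
```

View pics/t3.png

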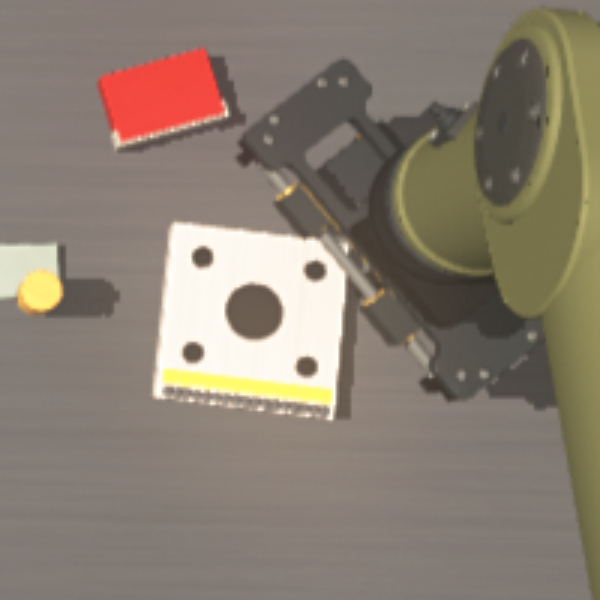

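>>> {"op": "play_rows", "data": {
  "steps": [
    [0, 0, 0, 0, 0],
    [0, 0, 0, 0, 0],
    [0, 0, 0, 0, 0],
    [0, 0, -0.04, 0, 0],
    [0.15, 0, -0.04, 0, 0],
    [0.3, 0, -0.04, 0, 0],
    [0.42, 0, -0.04, 0, 0],
    [0.5, 0, -0.04, 0, 0],
    [0.55, 0, -0.04, 0, 0],
    [0.55, 0, -0.04, 0, 0]
  ]
}}

```text
time_s: 4.18
position: [0.6674, -0.2221, 0.0058]
eef_rot: [0.434, 0.901, -0.0, -0.0]
wrist_force: [0.2, 0.4, 0.2]
grip_width: 0.99
```

```bash
python3 -c "
from h import *
c=cradle([.6357,-.182],1.464,g=.087);goto(c[0],.006,c[1])
cv2.imwrite('pics/t4.png',cv2.resize(eyes.snapshot('top')[110:310,300:500],None,fx=3,fy=3))"
```

```text
t 4.18 p [ 0.6674 -0.2221  0.0058] head 128.59817755410967 F [0.2054 0.4398 0.2023] g 0.9903106449427636
units [ 0.1819  0.0114 -0.0039] turn -0.28284365304283826
```

View pics/t4.png

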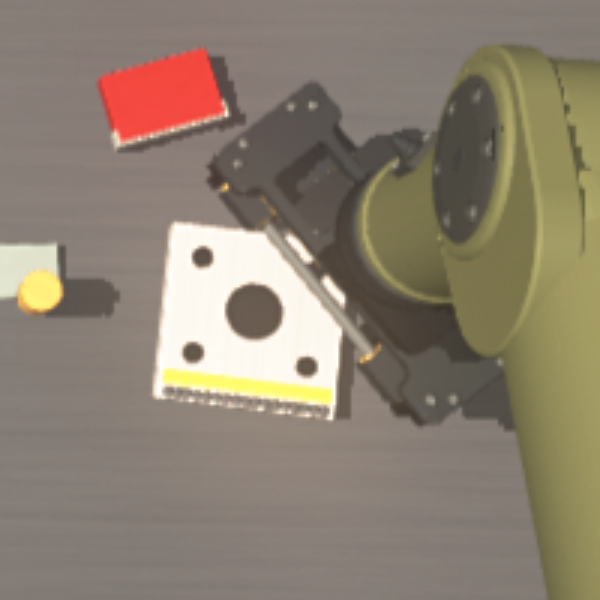

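```bash
python3 -c "
from h import *
c0=cradle([.6357,-.182],1.464,g=.087);goto(c0[0],.006,c0[1])
for s in(-.02,-.025,-.03):
  pc,phi=final_path(-.153,s); print(pc,phi); c=cradle(pc,phi,g=.087);goto(c[0],.006,c[1])
"
```

```text
t 4.23 p [ 0.6676 -0.2226  0.0059] head 128.5712009754024 F [ 0.0213 -0.9526 -0.3498] g 0.9949123771244154
units [ 0.1955  0.0154 -0.0035] turn -0.309820231750106
[ 0.622  -0.1129] 1.4667160160803754
t 4.23 p [ 0.6676 -0.2226  0.0059] head 128.5712009754024 F [ 0.0213 -0.9526 -0.3498] g 0.9949123771244154
units [ 1.7606  0.8283 -0.0039] turn -0.4654364902452692
[ 0.617  -0.1123] 1.4667160160803754
t 4.23 p [ 0.6676 -0.2226  0.0059] head 128.5712009754024 F [ 0.0213 -0.9526 -0.3498] g 0.9949123771244154
units [ 1.8482  0.7392 -0.0039] turn -0.4654364902452692
[ 0.612  -0.1118] 1.4667160160803754
t 4.23 p [ 0.6676 -0.2226  0.0059] head 128.5712009754024 F [ 0.0213 -0.9526 -0.3498] g 0.9949123771244154
units [ 1.9359  0.6501 -0.004 ] turn -0.4654364902452692
```

>>> {"op": "play_rows", "data": {
  "steps": [
    [0.1, 0.01, 0, 0, 0],
    [0.16, 0.02, 0, 0, 0],
    [0.21, 0.02, 0, 0, 0],
    [0.25, 0.04, 0, 0, 0],
    [0.31, 0.07, 0, 0, 0],
    [0.38, 0.1, 0, 0, 0],
    [0.45, 0.13, 0, 0, 0],
    [0.52, 0.16, 0, 0, 0],
    [0.59, 0.19, 0, 0, 0],
    [0.66, 0.22, 0, 0, 0]
  ]
}}

```text
time_s: 5.07
position: [0.658, -0.1965, 0.0058]
eef_rot: [0.434, 0.901, -0.0, 0.0]
wrist_force: [1.1, -2.5, 0.0]
grip_width: 0.998
```

```bash
python3 -c "
from h import *
pc,phi=final_path(-.153,-.025); c=cradle(pc,phi,g=.087);goto(c[0],.006,c[1])
cv2.imwrite('pics/t5.png',cv2.resize(eyes.snapshot('top')[110:310,300:500],None,fx=3,fy=3))"
```

```text
t 5.07 p [ 0.658  -0.1965  0.0058] head 128.55412037484243 F [ 1.054  -2.4579  0.01  ] g 0.9978894573916827
units [ 1.1888  0.5188 -0.0053] turn -0.4825170908052677
```

View pics/t5.png

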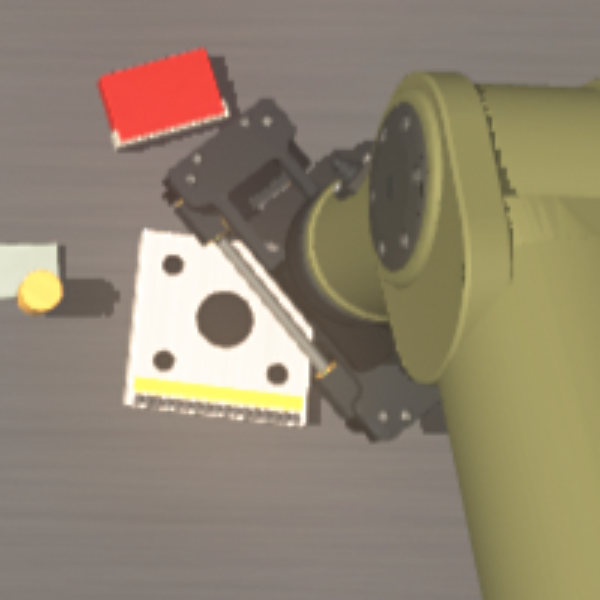

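>>> {"op": "play_rows", "data": {
  "steps": [
    [0.1, 0.04, 0, 0, 0],
    [0.2, 0.09, 0, 0, 0],
    [0.3, 0.13, 0, 0, 0],
    [0.4, 0.17, 0, 0, 0],
    [0.5, 0.22, 0, 0, 0],
    [0.6, 0.26, 0, 0, 0],
    [0.7, 0.3, 0, 0, 0],
    [0.8, 0.35, 0, 0, 0],
    [0.9, 0.39, 0, 0, 0],
    [0.95, 0.41, 0, 0, 0]
  ]
}}

```text
time_s: 5.95
position: [0.6471, -0.1557, 0.0058]
eef_rot: [0.434, 0.901, 0.0, -0.0]
wrist_force: [-0.1, -2.5, 0.9]
grip_width: 1.0
```

```bash
python3 -c "
from meas import *
pc,phi=final_path(-.153,-.025); c=cradle(pc,phi,g=.087);goto(c[0],.006,c[1])
im=eyes.snapshot('top')
cc,hs=holes(im);hs=np.array(hs);print(hs);P=cast('top',hs[:,:2],.016);print(P,(P-O)@np.c_[ex,ey])
cv2.imwrite('pics/t6.png',cv2.resize(im[110:310,240:440],None,fx=3,fy=3))"
```

```text
t 5.95 p [ 0.6471 -0.1557  0.0058] head 128.59196023608703 F [-0.1348 -2.4787  0.9014] g 1.0000251408285623
units [ 0.2206  0.0966 -0.0056] turn -0.444677229560649
[[352.5115 221.4347 311.    ]
 [332.0551 235.268   51.    ]
 [369.831  239.8376  50.    ]]
[[ 0.6245 -0.1239]
 [ 0.5981 -0.086 ]
 [ 0.591  -0.1556]] [[-0.0748  0.0281]
 [-0.0357  0.0526]
 [-0.1049  0.0631]]
```

View pics/t6.png

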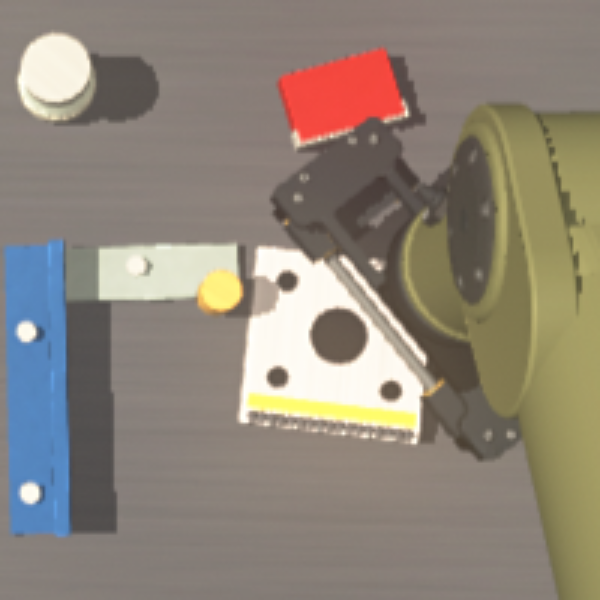

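```bash
cat >> h.py <<'E'
def rows(poses,z=.006):
    s,p,R=tool();h=np.arctan2(R[1,0],R[0,0])
    print('t',round(s["time_s"],2),'p',p,'head',np.degrees(h),'F',s["wrist_force"])
    for xy,hd in poses:
        d=R.T@(np.array([xy[0],xy[1],z])-p)/.04
        print(np.round(d,3).tolist(),round(float(np.degrees((h-hd+np.pi)%(2*np.pi)-np.pi)),1))
E
python3 - <<'E'
from h import *
L=[]
pc,phi=final_path(-.153,-.022);L.append(cradle(pc,phi,g=.087))
for k in range(1,9):
    th=-.153-np.radians(2.5*k); L.append(cradle(*final_path(th,-.022-.016*2.5*k/81),g=.087))
rows(L)
E
```

```text
t 6.0 p [ 0.647  -0.1553  0.0057] head 128.61388482762126 F [ 0.1635 -0.9495 -0.4509]
[0.159, 0.147, -0.007] -0.4
[0.239, 0.057, -0.006] 2.1
[0.322, -0.03, -0.006] 4.6
[0.41, -0.112, -0.006] 7.1
[0.501, -0.19, -0.006] 9.6
[0.596, -0.263, -0.006] 12.1
[0.694, -0.332, -0.006] 14.6
[0.796, -0.395, -0.006] 17.1
[0.9, -0.454, -0.006] 19.6
```

>>> {"op": "play_rows", "data": {
  "steps": [
    [0.1, 0.08, 0, 0, 0],
    [0.18, 0.15, 0, 0, 0],
    [0.2, 0.14, 0, 0, 0],
    [0.24, 0.08, 0, 2, 0],
    [0.32, 0, 0, 4.5, 0],
    [0.41, -0.09, 0, 7, 0],
    [0.5, -0.17, 0, 9.5, 0],
    [0.6, -0.25, 0, 12, 0],
    [0.69, -0.33, 0, 14.5, 0],
    [0.69, -0.33, 0, 14.5, 0]
  ]
}}

```text
time_s: 6.83
position: [0.6193, -0.1424, 0.0057]
eef_rot: [0.545, 0.839, 0.0, -0.0]
wrist_force: [1.0, -1.6, 0.2]
grip_width: 1.001
```

Run:
```python
from meas import *
L=[];th0=-.153-np.radians(14.6)
for k in range(0,10):
    th=th0-np.radians(2.5*k); L.append(cradle(*final_path(th,-.025-.014*2.5*k/81),g=.087))
rows(L)
im=eyes.snapshot('top')
cc,hs=holes(im);hs=np.array(hs);P=cast('top',hs[:,:2],.016);print(hs,(P-O)@np.c_[ex,ey])
cv2.imwrite('pics/t7.png',cv2.resize(im[110:310,240:440],None,fx=3,fy=3))
```

```text
t 6.83 p [ 0.6193 -0.1424  0.0057] head 113.99782601756675 F [ 1.0287 -1.5696  0.2231]
[0.002, 0.018, -0.007] -0.4
[0.083, -0.069, -0.007] 2.1
[0.167, -0.152, -0.007] 4.6
[0.255, -0.231, -0.007] 7.1
[0.347, -0.306, -0.007] 9.6
[0.442, -0.376, -0.007] 12.1
[0.541, -0.441, -0.007] 14.6
[0.642, -0.502, -0.007] 17.1
[0.747, -0.557, -0.006] 19.6
[0.854, -0.608, -0.006] 22.1
[[343.0974 231.1958 315.    ]
 [319.3787 239.1213  51.    ]
 [354.8307 253.5239  50.    ]] [[-0.0565  0.0457]
 [-0.0119  0.059 ]
 [-0.0759  0.0874]]
```

View pics/t7.png

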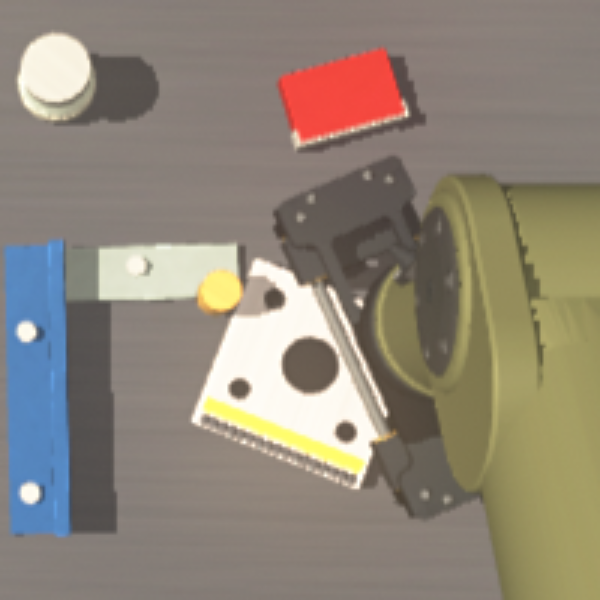

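The plate is at -0.42 rad and following well. The hole measurement suggests about 2–3 mm of clearance to the post, so I'll bias the path towards it.

```bash
sed -i 's/return O-px\*.0675-py\*s,phi/return O-px*(.0675-press)-py*s,phi/' h.py
python3 - <<'E'
from meas import *
L=[];th0=-.418
for k in range(0,11):
    th=th0-np.radians(2.5*k); L.append(cradle(*final_path(th,-.025-.014*2.5*k/81,min(.004,.0015*k)),g=.087))
rows(L)
E
```

```text
t 6.88 p [ 0.6195 -0.1424  0.0057] head 114.11663459409915 F [ 0.4118 -0.0914  0.0737]
[0.021, -0.006, -0.007] 0.3
[0.128, -0.064, -0.006] 2.8
[0.236, -0.116, -0.006] 5.3
[0.338, -0.172, -0.006] 7.8
[0.427, -0.243, -0.006] 10.3
[0.519, -0.309, -0.006] 12.8
[0.615, -0.371, -0.006] 15.3
[0.713, -0.429, -0.006] 17.8
[0.814, -0.481, -0.006] 20.3
[0.918, -0.529, -0.006] 22.8
[1.023, -0.571, -0.006] 25.3
```

>>> {"op": "play_rows", "data": {
  "steps": [
    [0.12, -0.06, 0, 2.5, 0],
    [0.23, -0.11, 0, 5, 0],
    [0.34, -0.17, 0, 7.5, 0],
    [0.43, -0.24, 0, 10, 0],
    [0.52, -0.31, 0, 12.5, 0],
    [0.61, -0.37, 0, 15, 0],
    [0.71, -0.43, 0, 17.5, 0],
    [0.77, -0.46, 0, 19, 0],
    [0.77, -0.46, 0, 19, 0]
  ]
}}

```text
time_s: 7.63
position: [0.5899, -0.1249, 0.0058]
eef_rot: [0.676, 0.737, -0.001, 0.001]
wrist_force: [-0.2, -5.2, 0.2]
grip_width: 1.001
```

```bash
cat > pl.py <<'E'
from meas import *
def plate(tag):
    im=eyes.snapshot('top'); cc,hs=holes(im);hs=np.array(hs);P=(cast('top',hs[:,:2],.016)-O)@np.c_[ex,ey]
    print('areas',hs[:,2],P.tolist())
    cv2.imwrite(f'pics/{tag}.png',cv2.resize(im[110:310,220:420],None,fx=3,fy=3))
    return P
def gap(c,a,b):
    "c hole centre, a->b along plate +x"
    th=np.arctan2(*(b-a)[::-1]);px=np.array([np.cos(th),np.sin(th)]);py=np.array([-px[1],px[0]])
    q=c+.0049*py; print('th',th,'centre',q,'gap',-q@px-.0675,'s',-q@py,'bead x',(q+.055*py)[0])
E
python3 - <<'E'
from pl import *
s=r.state();print(s["wrist_force"],s["torque"],s["position"])
P=plate('t8')
E
```

```text
[-0.2152 -5.2364  0.2037] [-1.1407 -0.0289 -0.2125] [ 0.5899 -0.1249  0.0058]
areas [106.5  28.    8.5   8.5] [[0.0933403803426439, -0.3594363360946421], [0.06473362741433827, -0.34441043157181134], [0.0936865911654603, -0.3502322420485258], [0.13712344063033052, -0.35684689613639314]]
```

View pics/t8.png

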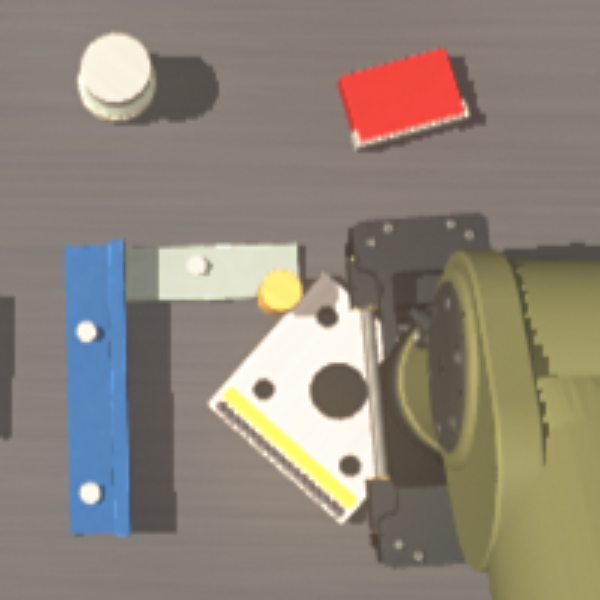

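The top view shows the plate's +x side touching the post near (285,310) at about -0.75 rad. The push has risen to 5 N, so it now bears on the post. I'll limit the hole detection to the bench area.

```bash
sed -i "s/    cs,hh=cv2/    m[:100]=0;m[:,:235]=0;m[:,440:]=0;m[330:]=0\n    cs,hh=cv2/" meas.py
python3 - <<'E'
from pl import *
P=plate('t9')
q=sorted(P[1:4].tolist(),key=lambda p:p[1]);print(q)
E
```

```text
areas [52.5 49.5] [[-0.0407461609874787, 0.1069643221069303], [0.010116373151297145, 0.05877324062672433]]
[[0.010116373151297145, 0.05877324062672433]]
```

Run:
```python
from h import *
L=[]
for k in range(0,20):
    th=max(-.76-np.radians(2.5*k),-np.pi/2); L.append(cradle(*final_path(th,-.0245-.0095*2.5*k/46.4,.004),g=.087))
rows(L)
```

```text
t 7.73 p [ 0.59   -0.1248  0.0058] head 95.0236504524335 F [-1.3326 -4.7655  1.0148]
[0.025, 0.055, -0.006] 0.8
[0.105, -0.028, -0.006] 3.3
[0.189, -0.108, -0.006] 5.8
[0.277, -0.184, -0.006] 8.3
[0.368, -0.255, -0.007] 10.8
[0.463, -0.322, -0.007] 13.3
[0.561, -0.384, -0.007] 15.8
[0.662, -0.442, -0.007] 18.3
[0.765, -0.494, -0.007] 20.8
[0.871, -0.542, -0.007] 23.3
[0.979, -0.584, -0.008] 25.8
[1.088, -0.621, -0.008] 28.3
[1.2, -0.652, -0.008] 30.8
[1.313, -0.678, -0.008] 33.3
[1.427, -0.699, -0.009] 35.8
[1.541, -0.714, -0.009] 38.3
[1.657, -0.723, -0.009] 40.8
[1.773, -0.727, -0.009] 43.3
[1.889, -0.726, -0.01] 45.8
[1.961, -0.722, -0.01] 47.2
```

>>> {"op": "play_rows", "data": {
  "steps": [
    [0.08, -0.04, 0, 2.5, 0],
    [0.17, -0.12, 0, 5, 0],
    [0.26, -0.2, 0, 7.5, 0],
    [0.35, -0.27, 0, 10, 0],
    [0.44, -0.34, 0, 12.5, 0],
    [0.54, -0.4, 0, 15, 0],
    [0.64, -0.46, 0, 17.5, 0],
    [0.75, -0.51, 0, 20, 0],
    [0.85, -0.55, 0, 22.5, 0],
    [0.85, -0.55, 0, 22.5, 0]
  ]
}}

```text
time_s: 8.57
position: [0.5638, -0.0937, 0.0056]
eef_rot: [0.807, 0.591, -0.002, 0.001]
wrist_force: [-1.4, -6.2, 2.3]
grip_width: 1.001
```

```bash
cat >> pl.py <<'E'
def two(P):
    "stripe-side holes: two smallest blobs nearest each other along stripe"
    a,b=P; 
    if a[0]>b[0] and abs(a[0]-b[0])>.02: a,b=b,a
    if abs(a[0]-b[0])<=.02 and a[1]<b[1]: a,b=b,a
    gap((a+b)/2-0.030*np.array([-(b-a)[1],(b-a)[0]])/np.linalg.norm(b-a),a,b)
E
python3 - <<'E'
from pl import *
print(r.state()["wrist_force"])
P=plate('t10')
E
```

```text
[-1.4339 -6.1963  2.3388]
areas [245.5  50.5  50.   50. ] [[0.04447787773118585, 0.09273870519323306], [-0.02107941492909047, 0.026511053025649864], [0.005956489172608952, 0.11489402805066151], [0.03397502558949454, 0.05041897652492568]]
```

View pics/t10.png

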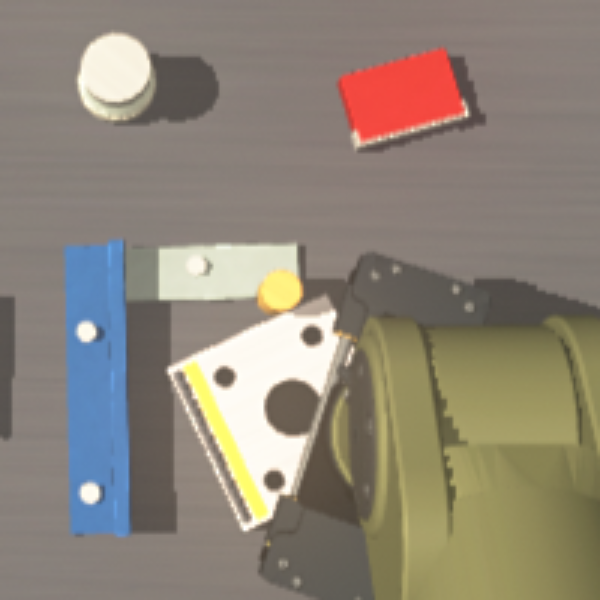

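Run:
```python
from h import *
L=[]
for k in range(0,12):
    th=max(-1.161-np.radians(2.35*k),-np.pi/2); L.append(cradle(*final_path(th,-.026-.008*min(1,k/10),.004),g=.087))
rows(L)
```

```text
t 8.62 p [ 0.564  -0.0937  0.0056] head 72.47055886665308 F [-3.3364 -6.7555  1.5202]
[0.009, 0.061, -0.011] 1.2
[0.091, -0.021, -0.011] 3.5
[0.178, -0.1, -0.011] 5.9
[0.268, -0.174, -0.012] 8.2
[0.362, -0.244, -0.012] 10.6
[0.459, -0.309, -0.012] 12.9
[0.559, -0.369, -0.012] 15.3
[0.662, -0.425, -0.013] 17.6
[0.767, -0.476, -0.013] 20.0
[0.875, -0.521, -0.013] 22.3
[0.984, -0.561, -0.014] 24.7
[0.984, -0.561, -0.014] 24.7
```

>>> {"op": "play_rows", "data": {
  "steps": [
    [0.08, -0.05, 0, 2.5, 0],
    [0.16, -0.13, 0, 5, 0],
    [0.25, -0.21, 0, 7.3, 0],
    [0.34, -0.28, 0, 9.6, 0],
    [0.44, -0.35, 0, 12, 0],
    [0.54, -0.41, 0, 14.4, 0],
    [0.65, -0.47, 0, 17, 0],
    [0.75, -0.52, 0, 19.3, 0],
    [0.75, -0.52, 0, 19.3, 0]
  ]
}}

```text
time_s: 9.37
position: [0.5527, -0.057, 0.0054]
eef_rot: [0.894, 0.448, -0.002, -0.0]
wrist_force: [-2.6, -5.5, 1.4]
grip_width: 1.006
```

```bash
cat >> pl.py <<'E'
def pose3(P,arm=None):
    "P small holes (jig). find the right-angle hole set; diag midpoint is pattern centre"
    D=np.linalg.norm(P[:,None]-P[None],axis=2); print('D',D[np.triu_indices(len(P),1)])
E
python3 - <<'E'
from pl import *
print(r.state()["wrist_force"])
P=plate('t11')
E
```

```text
[-2.6014 -5.54    1.3769]
areas [49.] [[0.054470792746214414, 0.03617800839083258]]
```

View pics/t11.png

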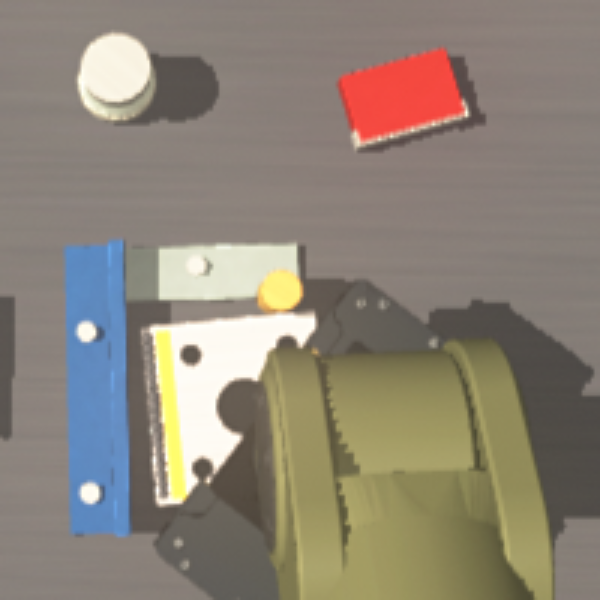

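Run:
```python
from h import *
L=[cradle(*final_path(-1.515,-.0314,.004),g=.087)]
for s in (.032,.033,.034,.035,.036,.037,.038,.039,.04,.041,.042):
    L.append(cradle(*final_path(-np.pi/2,-s,.004),g=.087))
rows(L)
s,p,R=tool();print('jig x,y in tool units',R.T@np.r_[ex,0],R.T@np.r_[ey,0])
```

```text
t 9.42 p [ 0.5528 -0.0571  0.0054] head 53.24824562731337 F [-3.8418 -5.0245  2.4041]
[0.029, 0.043, -0.016] 2.2
[0.14, -0.053, -0.017] 5.4
[0.159, -0.068, -0.017] 5.4
[0.179, -0.084, -0.017] 5.4
[0.198, -0.1, -0.017] 5.4
[0.217, -0.116, -0.017] 5.4
[0.237, -0.132, -0.017] 5.4
[0.256, -0.148, -0.017] 5.4
[0.275, -0.164, -0.017] 5.4
[0.294, -0.18, -0.017] 5.4
[0.314, -0.196, -0.017] 5.4
[0.333, -0.212, -0.017] 5.4
jig x,y in tool units [ 0.771  -0.6368 -0.0016] [-0.6368 -0.771   0.0041]
```

>>> {"op": "play_rows", "data": {
  "steps": [
    [0.04, -0.03, 0, 1, 0],
    [0.08, -0.06, 0, 2, 0],
    [0.11, -0.09, 0, 3, 0],
    [0.13, -0.11, 0, 3.5, 0],
    [0.15, -0.125, 0, 4, 0],
    [0.17, -0.14, 0, 4, 0],
    [0.19, -0.16, 0, 4, 0],
    [0.19, -0.16, 0, 4, 0]
  ]
}}

```text
time_s: 10.08
position: [0.5523, -0.048, 0.0053]
eef_rot: [0.909, 0.416, -0.002, 0.0]
wrist_force: [-2.8, -6.1, 2.0]
grip_width: 1.004
```

Run:
```python
from pl import *
s,p,R=tool();print(s["wrist_force"],p,'Fjig',s["wrist_force"][:2]@ex,s["wrist_force"][:2]@ey);print('jig x,y in tool units',R.T@np.r_[ex,0],R.T@np.r_[ey,0])
P=plate('t12')
```

```text
[-2.7678 -6.1249  2.0098] [ 0.5523 -0.048   0.0053] Fjig -5.982177595412003 3.0640287860354087
jig x,y in tool units [ 0.7244 -0.6894 -0.0022] [-0.6894 -0.7244  0.0042]
areas [47.] [[0.0589453417069595, 0.03201691955669973]]
```

View pics/t12.png

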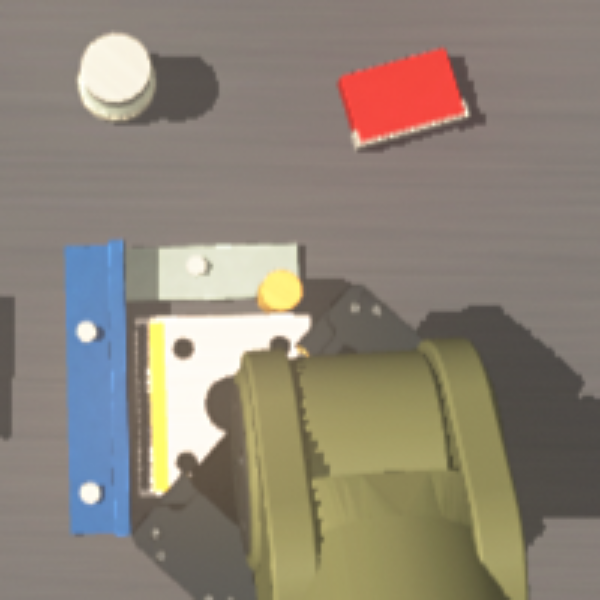

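>>> {"op": "play_rows", "data": {
  "steps": [
    [0.02, -0.02, 0, 0, 0],
    [0.035, -0.033, 0, 0, 0],
    [0.045, -0.043, 0, 0, 0],
    [0.055, -0.052, 0, 0, 0],
    [0.06, -0.057, 0, 0, 0],
    [0.065, -0.062, 0, 0, 0]
  ]
}}

```text
time_s: 10.63
position: [0.5521, -0.0447, 0.0053]
eef_rot: [0.909, 0.416, -0.002, 0.0]
wrist_force: [-3.4, -6.5, 2.5]
grip_width: 1.0
```

```bash
cat > f.py <<'E'
from pl import *
s,p,R=tool();print(s["wrist_force"],p,'Fjig',s["wrist_force"][:2]@ex,s["wrist_force"][:2]@ey,'Mz',s["torque"]);print('TCPjig',(p[:2]-O)@ex,(p[:2]-O)@ey)
E
python3 f.py
```

```text
[-3.408  -6.4707  2.5461] [ 0.5521 -0.0447  0.0053] Fjig -6.296302193118171 3.7203148879396846 Mz [-1.4653  0.6611 -0.3008]
TCPjig 0.0078000013942421025 0.09655728882751331
```

>>> {"op": "play_rows", "data": {
  "steps": [
    [0.01, -0.01, 0, 0, 0],
    [0.019, -0.018, 0, 0, 0],
    [0.027, -0.026, 0, 0, 0],
    [0.033, -0.031, 0, 0, 0]
  ]
}}

```text
time_s: 10.97
position: [0.552, -0.0429, 0.0053]
eef_rot: [0.909, 0.416, -0.002, 0.0]
wrist_force: [-3.8, -7.5, 1.7]
grip_width: 0.999
```

```bash
python3 f.py
```

```text
[-3.7843 -7.5194  1.7372] [ 0.552  -0.0429  0.0053] Fjig -7.325294314613088 4.147429066099784 Mz [-1.6917  0.6508 -0.3177]
TCPjig 0.009636025627359136 0.09652309066224181
```

>>> {"op": "play_rows", "data": {
  "steps": [
    [0.009, -0.009, 0, 0, 0],
    [0.018, -0.017, 0, 0, 0],
    [0.018, -0.017, 0, 0, 0]
  ]
}}

```text
time_s: 11.22
position: [0.552, -0.0428, 0.0053]
eef_rot: [0.909, 0.416, -0.003, 0.001]
wrist_force: [-3.4, -8.0, 2.2]
grip_width: 1.002
```

```bash
python3 f.py
```

```text
[-3.3732 -8.0066  2.1916] [ 0.552  -0.0428  0.0053] Fjig -7.832064682166226 3.760654944824695 Mz [-1.821   0.6804 -0.3573]
TCPjig 0.00970520147386081 0.09656644211292104
```

>>> {"op": "play_rows", "data": {
  "steps": [
    [0.018, -0.017, 0, 0, 0],
    [0.036, -0.034, 0, 0, 0],
    [0.036, -0.034, 0, 0, 0]
  ]
}}

```text
time_s: 11.47
position: [0.5519, -0.0426, 0.0053]
eef_rot: [0.91, 0.415, -0.003, 0.002]
wrist_force: [-2.9, -10.8, 1.3]
grip_width: 0.998
```

```bash
python3 f.py; python3 -c "
from pl import *
plate('t13')"
```

```text
[ -2.9292 -10.8064   1.2898] [ 0.5519 -0.0426  0.0053] Fjig -10.650202117666005 3.4540686366277042 Mz [-2.4225  0.5052 -0.4719]
TCPjig 0.009978386465815428 0.09660533101758208
areas [48.] [[0.06400477333678316, 0.03181414411091685]]
```

View pics/t13.png

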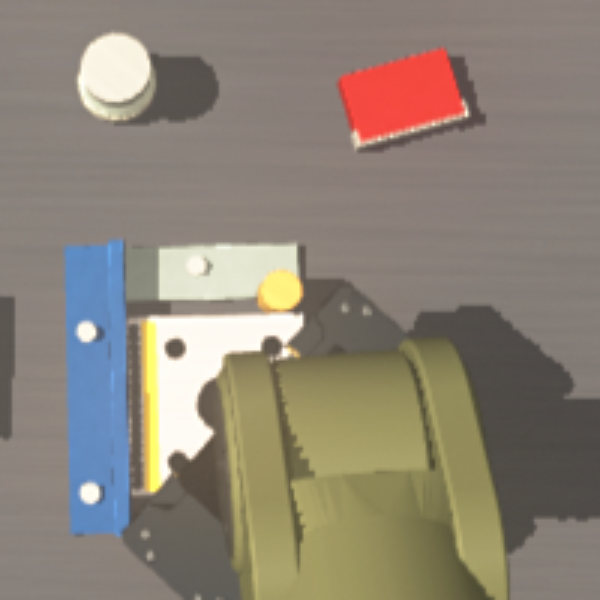

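The striped side is now on the fence: movement has stopped and the force is climbing. I'll press to about 14 N at the wrist and hold.

>>> {"op": "play_rows", "data": {
  "steps": [
    [0.018, -0.017, 0, 0, 0],
    [0.036, -0.034, 0, 0, 0],
    [0.05, -0.047, 0, 0, 0],
    [0.05, -0.047, 0, 0, 0],
    [0.05, -0.047, 0, 0, 0],
    [0.05, -0.047, 0, 0, 0],
    [0.05, -0.047, 0, 0, 0],
    [0.05, -0.047, 0, 0, 0]
  ]
}}

```text
time_s: 12.18
position: [0.5519, -0.0423, 0.0053]
eef_rot: [0.91, 0.415, -0.003, 0.003]
wrist_force: [-3.0, -14.7, 0.6]
grip_width: 0.997
```

```bash
python3 f.py
```

```text
[ -3.0354 -14.708    0.6472] [ 0.5519 -0.0423  0.0053] Fjig -14.541873228855176 3.7510159245271697 Mz [-3.3327  0.4538 -0.6413]
TCPjig 0.010277491814650862 0.09657438281153584
```

>>> {"op": "play_rows", "data": {
  "steps": [
    [0, 0, 0, 0, 0],
    [0, 0, 0, 0, 0],
    [0, 0, 0, 0, 0],
    [0, 0, 0, 0, 0],
    [-0.05, 0.04, 0, 0, 0],
    [-0.1, 0.07, 0, 0, 0],
    [-0.18, 0.07, 0, 0, 0],
    [-0.3, 0.07, 0, 0, 0],
    [-0.5, 0.07, 0, 0, 0],
    [-0.5, 0.07, 0, 0, 0]
  ]
}}

```text
time_s: 13.02
position: [0.5411, -0.0522, 0.0054]
eef_rot: [0.909, 0.417, -0.001, -0.0]
wrist_force: [0.3, -0.1, 0.9]
grip_width: 1.001
```

```bash
python3 f.py;python3 -c "
from pl import *
plate('t14')"
```

```text
[ 0.264  -0.1275  0.8509] [ 0.5411 -0.0522  0.0054] Fjig -0.14028869284664952 -0.25744269342743503 Mz [-0.0333 -0.0218 -0.0528]
TCPjig 0.0009056198842702114 0.10785621168188222
areas [49.  48.  47.5] [[0.06447514073366666, 0.10183398698745197], [0.06392204807321107, 0.03181064865671351], [0.003946036846717757, 0.032338148505224935]]
```

View pics/t14.png

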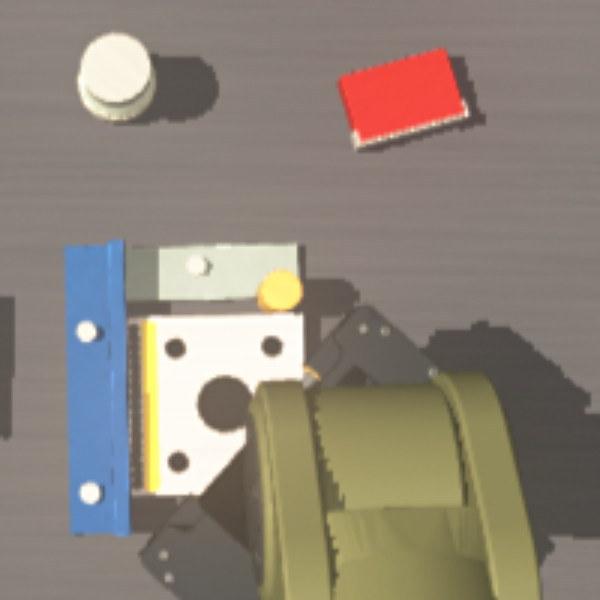

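>>> {"op": "play_rows", "data": {
  "steps": [
    [-0.4, 0, 0, 0, 0],
    [-0.8, 0, 0, 0, 0],
    [-1.1, 0, 0, 0, 0],
    [-1.2, 0, -0.3, 0, 0],
    [-1.3, 0, -0.9, 0, 0],
    [-1.6, 0, -1.6, 0, 0],
    [-2.2, 0, -2.4, 0, 0],
    [-2.9, 0, -3.2, 0, 0],
    [-3.4, 0, -4, 0, 0],
    [-3.4, 0, -4, 0, 0]
  ]
}}

```text
time_s: 13.9
position: [0.4556, -0.1595, 0.1735]
eef_rot: [0.91, 0.414, 0.003, 0.005]
wrist_force: [0.6, -0.5, -0.4]
grip_width: 0.999
```

```bash
python3 f.py;python3 -c "
from pl import *
P=plate('t15');im=eyes.snapshot('top')
cc,hs=holes(im);rc=cv2.minAreaRect(cc);print(rc,(cast('top',cv2.boxPoints(rc),.016)-O)@np.c_[ex,ey])
s=eyes.snapshot('scene');cv2.imwrite('pics/s15.png',cv2.resize(s[130:290,90:350],None,fx=3,fy=3))"
```

```text
[ 0.5785 -0.4562 -0.3975] [ 0.4556 -0.1595  0.1735] Fjig -0.4839576793896138 -0.5554737509007664 Mz [-0.0702 -0.123  -0.0002]
TCPjig -0.10214918420237223 0.19855822878472607
areas [310.   52.   50.5  49.   48. ] [[0.03416075780301625, 0.06711978476412316], [0.004566857653687641, 0.10240762869949785], [0.0039454525758904095, 0.03233074339139079], [0.06448393297085045, 0.101827099834824], [0.06392535064130292, 0.031808011479206366]]
((295.3150939941406, 244.41915893554688), (60.0553092956543, 52.39904022216797), 88.60282135009766) [[ 0.0811  0.0114]
 [-0.0166  0.012 ]
 [-0.0143  0.1226]
 [ 0.082   0.1223]]
```

View pics/t15.png

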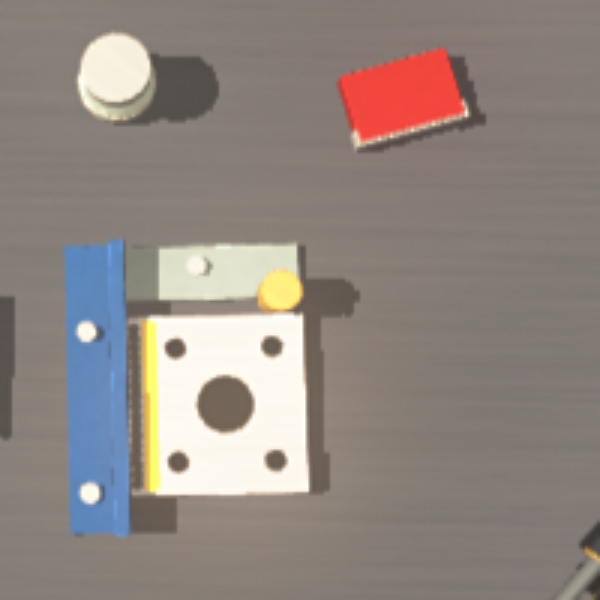

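View pics/s15.png

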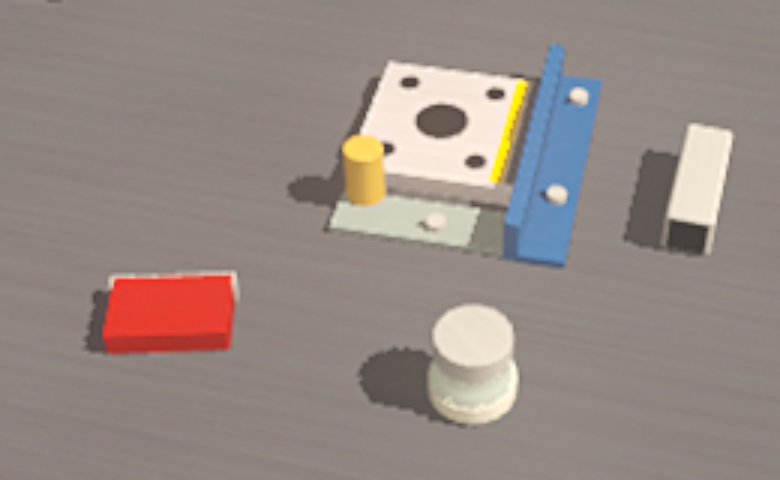

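The plate lies against the fence and post, the bystanders are where they were, and the arm is clear. Handing in.

```bash
python3 -c "
from bench import ticket;print(ticket.sign_off())"
```

```text
the job is handed in; nothing more can be done
None
```

The plate is turned a quarter turn clockwise round the post, pressed against the blue fence, and the job is handed in; it took about 14 s of robot time. I straddled the plate's rear corner with the open fingers, slid it to the post and swung it round.

**Turn:** At about -0.76 rad the plate was bearing on the post. The wrist force there was about 5 N, up from about 2.5 N for plain sliding. The post force itself was not measured, but the highest wrist force up to the fence press was about 8 N.

**Press:** I pushed to about 14.5 N at the wrist and held it for roughly 0.7 s. After allowing for bench and post friction, I estimate 7 to 14 N on the fence; the fence force itself was not measured either.

**Last camera checks:**

| Check | Measured | Allowed |
|---|---|---|
| Striped side, jig x (`plate_bead`) | about 94 mm | above 92.5 mm |
| Striped side, jig y (`plate_bead`) | about 67 mm | 60 to 70.5 mm |
| Angle to the fence | about 0.008 rad | below 0.035 rad |
| Gap to the post | about 0 mm | within 3 mm |

The magnet, tin and tube look unmoved in both views, and the arm is clear with near-zero wrist force.

**Disagreements:**
- **Fence distance:** I measured the fence at 93.6 mm from the post, against the nominal 95 mm, which is within the camera tolerance.
- **Hole pattern:** The holes in the plate sit about 5 mm off its centre, so I took the centre from the outline.
- **First part of the swing:** The plate cleared the post by 2–3 mm until I moved the path towards it.

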